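Clamp a bracket in the checking fixture with its push-and-turn catch

TASK

Swing the open hold-down frame of the checking fixture down over the stamped bracket and lock it: with the catch's tongue turned clear of the keeper, press the frame gently home against the springs onto its rest posts, and while it is down turn the catch's lever fully clockwise (from above) until it points straight out over the keeper, so that the frame stays down when let go. The rests stand a little higher or lower each time, so feel for them; do not force the frame onto its rests or the catch against the keeper, and leave the other things on the bench where they are.

Things in the scene. Friction and masses are not known exactly. Their poses are not given: they have to be found in the camera images.
- fixture: checking fixture, aluminium base plate 340 (x) x 260 (y) x 20 mm, fixed to the table; origin at the centre of its underside, x towards its hinge side (away from the robot), y left, z up. The frame's hinge axis runs along y at x = 130, z = 85 mm; white pillars at y = +-116 reach z = 102. At the near side a height-adjustable block (latch_block) carries keeper and rests
- frame (a joint): angle of the hold-down frame, rad: 0 = level, grows as it opens, to 1.4; stiff hinge, it stays where put. At 0.079 its pad meets the sprung nest. Home, its front bar lies on two posts at fixture x = -110, y = +-80, tops 79 to 91 mm high: the block's height varies, so home is 0 to 0.05. Pressing home takes 8 to 13 N at the catch; let go unlatched it springs up to 0.079
- frame_hinge (a point): point on the hinge axis midway between the arms of the frame; axes of the frame (x away from the front bar, y along the hinge, z out of its upper face)
- bar_mid (a point): middle of the upper face of the frame's front bar (aluminium, 36 x 200 x 12 mm, long side along y), 240 mm from the hinge axis; same axes as frame_hinge. The catch passes through the bar here
- catch (a joint): angle of the catch, rad: at 0 lever and tongue point to fixture -y (along the bar), clear of the keeper (below 0.4 it clears); grows clockwise from above to a stop at 1.58, pointing to -x. Tongue 10 wide, 6 thick, reach 34 mm, 40 to 46 mm below the bar's upper face. Keeper: dark plate, fixture x -159 to -119, y -15 to 15, 18 mm thick, its underside 2.5 mm above the tongue when home
- catch_grip (a point): point on the catch's axis at the height to grip: the lever is a black bar 14 mm wide, 26 mm high, reaching 42 mm from the axis on its pointing side and 14 mm on the other; this point is 24 mm above the bar's upper face, 12 mm below the lever's top; the lever's underside is 10 mm above the bar. Its own -y axis is the way the lever points
- catch_tip (a point): end of the lever's pointing side, on its top edge
- pull_pin: bystander: small turned steel pull pin, 22 mm across, 40 mm tall, standing on the fixture's base plate near its front left corner; origin under its foot
- ring_gauge: bystander: steel ring, 34 mm across, 14 mm high, lying on the base plate near its front right corner; origin at the centre of its underside
- gauge_block: bystander: steel block 30 x 50 x 20 mm on the table in front of the fixture; origin at the centre of its underside
- plug_gauge: bystander: double-ended plug gauge, 120 mm long, 18 mm thick, lying on the table in front of the fixture; origin under its middle
- spare_bracket: bystander: a second stamped steel bracket, 140 x 150 mm, lying on the table to the left; origin at the centre of its underside
- v_block: bystander: dark steel V-block 70 x 60 x 75 mm on the right; origin at the centre of its underside
- mag_base: bystander: round indicator base, 58 mm across, 78 mm tall, on the right; origin at the centre of its underside
- carton: bystander: cardboard box 80 x 100 x 50 mm at the far left; origin at the centre of its underside

How it is judged:
By the outcome, as a careful person would: the job done as asked, in the order asked, and still so for the second after the job is handed in, with the robot touching nothing.
It also fails if it takes over 54 s, if anything falls off the work surface, if the arm or the gripper's body presses on something with over 40 N, if the wrist force passes 120 N, or if a joint passes its speed limit or range.

ROBOT

A 6-joint arm with a two-finger parallel gripper is mounted at the origin on the work surface. World frame = base frame: x ahead of the robot, y to its left, z up, the work surface at z = 0. Lengths are in m, angles in rad, forces in N, time in s.
With the tool pointing down it reaches from about 0.325 to 0.775 m from the base axis. Payload 5.5 kg.
Tool frame: the origin (TCP) lies between the finger pads; the fingertips stand manip.nose_length ahead of it and the grasp point (between the pads) lies 2 mm behind it (manip.nose_length is the distance from the TCP to the fingertips, in m); z points along the fingers, y is the line along which they close (so a half turn about z gives the same grasp; the last joint's range is limited). The gripper opens to 88 mm and grips with 3 to 60 N. Pads are 20 mm wide; open, the fingers measure 115 mm over their backs; the gripper's body (75 mm by 178 mm) begins 61 mm behind the grasp point.
Start: joints at [-1.195, 0.091, 1.231, -0, 1.82, -0.057], TCP at [0.252, -0.545, 0.24] pointing down, gripper open.
Joint ranges: [-2.87, 2.87], [-0.86, 2.18], [0.17, 2.46], [-1.51, 4.65], [0.06, 2.69], [-2.65, 2.65]. Speed limits (rad/s): [2.57, 2.57, 3.01, 3.14, 3.14, 3.14].

INTERFACE

Orientations are given as a unit quaternion [x, y, z, w].
In Python, from bench import manip gives the robot as it stands.
- The arm moves only by the tool arm_command, never from a script. Its argument "targets" is a list of rows, each an object of numbers: "tx", "ty", "tz": the shift along the tool's x, y, z in units of 40 mm (1.0 is 40 mm); "spin": the turn about the tool's z in units of 8 degrees (1.0 is 8 degrees); "claw": the opening, from 0 (shut) to 1 (fully open). A call has 1 to 8 rows; each row is the pose to reach, as a shift and turn from the pose commanded when the call began, along the tool's axes at that moment; what a row does not reach only later rows make up. A row lasts 1/8 s, in which the tool goes at most 62.5 mm and 10.7 degrees, less where a joint would pass 70% of its speed; a pose out of reach is approached as far as the arm can. A call with a gripper value outside its range is refused whole. The fingers move at their own pace and stop on an object; "newtons" is the grip in N (left out, the last holds). Time passes only in rows, so rows that repeat a pose let the fingers close. It gives the time, the measured TCP pose, the force, the opening and the grip force at its end, in the units of the state.
- manip.get_obs(): the state, without advancing time (a new reading comes with each control period).
- manip.camera(name): name is "scene" or "top"; returns the picture (420x560x3 uint8, red, green, blue); there is no depth.
- manip.camera_info(name): a dict with "fov_y" (degrees; the focal length in pixels is half the picture's height over the tangent of half this angle, whatever the lens; pixels are square), "cx", "cy" (the principal point, pixels), "R" (3x3) and "t" (3): a world point X has camera coordinates R X + t. Camera axes: x right, y down, z forward; pixel columns grow to the right and rows downward; lengths in m; the calibration is good to about 2 mm. A picture is of the moment at which its call begins. camera_info takes no time and is no camera call.
- manip.hand_in(): hands the job in; it is judged then, once.
The state is a dict: "time": time; "joint_positions": joint angles; "qd": joint speeds; "joint_torque": joint torques, N m; "ee_pos": TCP position; "ee_rot": TCP orientation; "ft_force": force on the tool from outside, world axes, zero at the start; "wrist_torque": the same for the moment, N m; "finger_gap": finger opening in m; "gripper_force": force on a finger pad.
Only numpy, scipy, OpenCV 4.12 (cv2) and the standard library are available. Lean on these libraries where they do the work, as an engineer would, in place of code of your own. Each camera call takes 0.05 s, during which the arm holds its last target. There are 200 camera calls.

## Working session

There is one attempt and no reset: what is moved stays moved. The work goes in short steps, Python scripts to look and compute and a tool call to move; the robot and the scene stay as the last step left them, time stands still between calls to the robot, and variables do not carry over. Pictures are saved under pics/ and viewed, at most 10 in all, crops included, and the job is handed in when it is done.

Besides the shell and the picture viewer there is one more tool, called as a command line: name --argument value ..., lists and objects as JSON in quotes. arm_command: Moves the arm, as the interface text tells. Its arguments: {"type":"object","properties":{"targets":{"type":"array","items":{"type":"object","properties":{"tx":{"type":"number"},"ty":{"type":"number"},"tz":{"type":"number"},"spin":{"type":"number"},"claw":{"type":"number"}}}},"newtons":{"type":"number"}},"required":["targets"]}

```bash
mkdir -p pics; python3 - <<'E'
from bench import manip
import cv2
for n in("scene","top"):
    im=manip.camera(n); cv2.imwrite(f"pics/{n}0.png",im[:,:,::-1]); i=manip.camera_info(n); print(n,i)
o=manip.get_obs(); print(o,manip.nose_length)
E
```

```text
scene {'fov_y': 46.466278481195154, 'cx': 277.79041608777555, 'cy': 208.41832887748157, 'R': array([[ 0.95899843,  0.28331599, -0.00735244],
       [ 0.23439616, -0.80745835, -0.5413589 ],
       [-0.15931242,  0.51743895, -0.84075947]]), 't': array([-0.55520526, -0.0588589 ,  1.47648285])}
top {'fov_y': 53.896174692818434, 'cx': 281.25641940870526, 'cy': 208.7552833858721, 'R': array([[-0.02574755, -0.99965104,  0.0059042 ],
       [-0.99353834,  0.02493614, -0.11072378],
       [ 0.11053791, -0.00871692, -0.99383368]]), 't': array([0.0292484 , 0.57144344, 1.05892037])}
{'time': 0.1, 'joint_positions': array([-1.19470431e+00,  9.17676279e-02,  1.23172937e+00,  4.22021218e-06,
        1.81978413e+00, -5.67149055e-02]), 'qd': array([-0.00082356, -0.0004081 , -0.00181697, -0.00138472, -0.00149685,
        0.00057384]), 'joint_torque': array([ 3.64693617e-03, -4.47854733e+01, -4.07569885e+01,  7.01776030e-02,
        2.83872709e-02, -1.10981862e-04]), 'ee_pos': array([ 0.25156166, -0.54447104,  0.23864985]), 'ee_rot': array([ 9.76675548e-01,  2.14718797e-01, -1.32223604e-04, -8.33822814e-04]), 'ft_force': array([0.50670708, 0.38723551, 0.63339668]), 'wrist_torque': array([-0.00396056,  0.00542171, -0.0041145 ]), 'gripper_force': 0.0, 'finger_gap': 0.08776927280650701} 0.017
```

View pics/scene0.png

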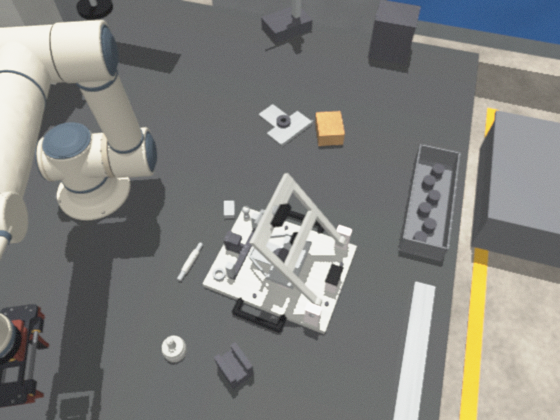

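View pics/top0.png

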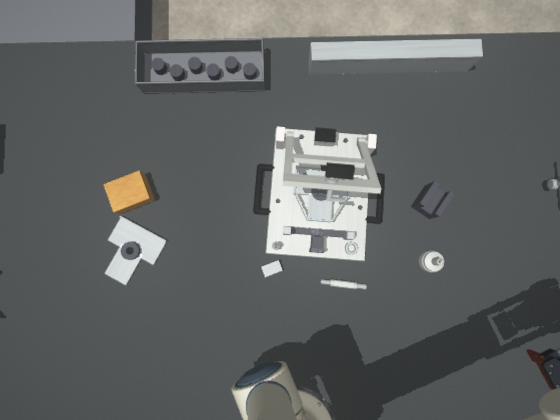

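The frame stands open over the base plate. In the top view the bar runs through about (330,183), the lever is at (340,171), and the pillars are at (281,135) and (372,140). I'll enlarge both views.

```bash
python3 - <<'E'
import cv2
a=cv2.imread("pics/top0.png")[115:270,245:395]; b=cv2.imread("pics/scene0.png")[165:335,195:365]
a=cv2.resize(a,(400,413),interpolation=cv2.INTER_CUBIC);b=cv2.resize(b,(400,400),interpolation=cv2.INTER_CUBIC)
b=cv2.copyMakeBorder(b,0,13,0,0,cv2.BORDER_CONSTANT)
cv2.imwrite("pics/c0.png",cv2.hconcat([a,b]))
E
```

```text
(no output)
```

View pics/c0.png

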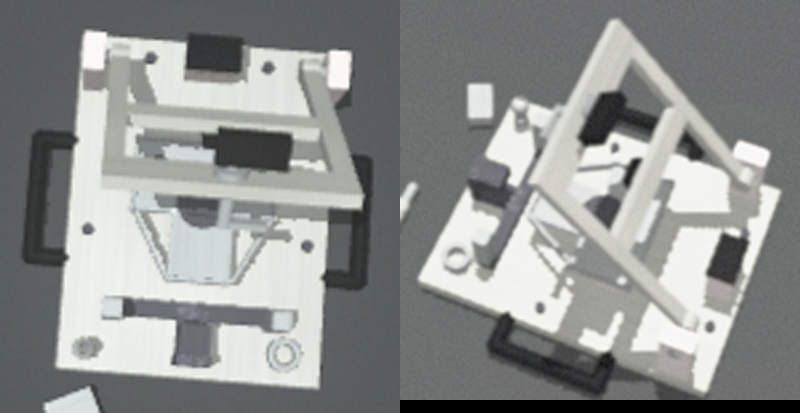

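```bash
cat > h.py <<'E'
import numpy as np
from bench import manip
def cam(n):
    i=manip.camera_info(n); return i, 210/np.tan(np.radians(i["fov_y"])/2)
CI={n:cam(n) for n in("top","scene")}
def proj(n,X):
    i,f=CI[n]; c=i["R"]@np.asarray(X)+i["t"]; return np.array([i["cx"]+f*c[0]/c[2],i["cy"]+f*c[1]/c[2]])
def ray(n,p):
    i,f=CI[n]; R=i["R"].T; return -R@i["t"], R@np.array([(p[0]-i["cx"])/f,(p[1]-i["cy"])/f,1])
def onz(n,p,z):
    o,d=ray(n,p); return o+d*(z-o[2])/d[2]
def cross(p,q):   # top pixel, scene pixel -> point, gap
    a,d=ray("top",p); b,e=ray("scene",q)
    s=np.linalg.lstsq(np.c_[d,-e],b-a,rcond=None)[0]; P,Q=a+d*s[0],b+e*s[1]
    return (P+Q)/2, np.linalg.norm(P-Q)
T=lambda X,Y:(245+X/2.667-.3,115+Y/2.665-.3)
S=lambda X,Y:(195+(X-400)/2.353-.3,165+Y/2.353-.3)
E
python3 - <<'E'
from h import *
np.set_printoptions(precision=4,suppress=True)
for a,b,z in [((56,368),"BL",.02),((319,387),"BR",.02),((112,306),"postL",.085),((285,320),"postR",.085),((95,47),"pilL",.102),((340,68),"pilR",.102)]:
    print(b,onz("top",T(*a),z))
for a,b in [((420,282),"BRs"),((520,98),"BLs"),((780,186),"FLs"),((705,395),"FRs")]: print(b,onz("scene",S(*a),.02))
print("barL",cross(T(103,185),S(615,20)),"barR",cross(T(362,207),S(540,185)))
print("lever",cross(T(254,149),S(603,117)))
E
```

```text
BL [0.4576 0.0586 0.02  ]
BR [ 0.4322 -0.2007  0.02  ]
postL [0.5136 0.003  0.085 ]
postR [ 0.4964 -0.1585  0.085 ]
pilL [0.758  0.0127 0.102 ]
pilR [ 0.7321 -0.2181  0.102 ]
BRs [ 0.4362 -0.207   0.02  ]
BLs [0.4657 0.0563 0.02  ]
FLs [0.7967 0.0246 0.02  ]
FRs [ 0.771  -0.2431  0.02  ]
barL (array([0.5961, 0.0122, 0.2833]), np.float64(0.003473013470590729)) barR (array([ 0.5778, -0.1855,  0.2777]), np.float64(0.0097505565509343))
lever (array([ 0.6188, -0.1041,  0.2898]), np.float64(0.0009656305367323667))
```

arm_command --targets '[{"tz": -1.5,"claw": 0},{"tx": 1.3,"ty": -0.7,"tz": -2.5,"spin": -1,"claw": 0},{"tx": 2.6,"ty": -1.4,"tz": -2.5,"spin": -2,"claw": 0},{"tx": 3.9,"ty": -2.1,"tz": -2.5,"spin": -3,"claw": 0},{"tx": 5.2,"ty": -2.8,"tz": -2.5,"spin": -4,"claw": 0},{"tx": 6.5,"ty": -3.5,"tz": -2.5,"spin": -5,"claw": 0},{"tx": 7.8,"ty": -4.2,"tz": -2.5,"spin": -6,"claw": 0},{"tx": 9.1,"ty": -4.9,"tz": -2.5,"spin": -7.43,"claw": 0}]' --newtons 30

```text
schema error: expected keys tx, ty, tz, spin, claw
```

arm_command --targets '[{"tx": 0,"ty": 0,"tz": -1.5,"spin": 0,"claw": 0},{"tx": 1.3,"ty": -0.7,"tz": -2.5,"spin": -1,"claw": 0},{"tx": 2.6,"ty": -1.4,"tz": -2.5,"spin": -2,"claw": 0},{"tx": 3.9,"ty": -2.1,"tz": -2.5,"spin": -3,"claw": 0},{"tx": 5.2,"ty": -2.8,"tz": -2.5,"spin": -4,"claw": 0},{"tx": 6.5,"ty": -3.5,"tz": -2.5,"spin": -5,"claw": 0},{"tx": 7.8,"ty": -4.2,"tz": -2.5,"spin": -6,"claw": 0},{"tx": 9.1,"ty": -4.9,"tz": -2.5,"spin": -7.4,"claw": 0}]' --newtons 30

```text
time: 1.1
ee_pos: [0.5007, -0.2124, 0.3392]
ee_rot: [0.744, 0.668, -0.0, -0.0]
ft_force: [1.0, -0.4, -0.2]
finger_gap: 0.0111
gripper_force: 0.0
```

arm_command --targets '[{"tx": 1.3,"ty": 0.7,"tz": 0,"spin": 0,"claw": 0},{"tx": 2.5,"ty": 1.5,"tz": 0,"spin": 0,"claw": 0},{"tx": 3.8,"ty": 2.2,"tz": 0,"spin": 0,"claw": 0},{"tx": 4.5,"ty": 2.8,"tz": 0,"spin": 0,"claw": 0},{"tx": 4.5,"ty": 2.8,"tz": 0.7,"spin": 0,"claw": 0},{"tx": 4.5,"ty": 2.8,"tz": 1.35,"spin": 0,"claw": 0},{"tx": 4.5,"ty": 2.8,"tz": 1.35,"spin": 0,"claw": 0}]'

```text
time: 1.98
ee_pos: [0.6307, -0.0476, 0.2821]
ee_rot: [0.746, 0.666, -0.002, -0.002]
ft_force: [0.5, -0.1, 0.1]
finger_gap: 0.0004
gripper_force: 0.0
```

```bash
python3 - <<'E'
from bench import manip
import cv2
o=manip.get_obs();print(o["ee_pos"],o["ft_force"])
a=manip.camera("top")[115:270,245:395]; b=manip.camera("scene")[145:335,185:375]
a=cv2.resize(a,(400,413));b=cv2.resize(b,(400,413))
cv2.imwrite("pics/c1.png",cv2.hconcat([a,b])[:,:,::-1])
E
```

```text
[ 0.63068323 -0.04759552  0.28214531] [ 0.50779874 -0.12205309  0.08538033]
```

View pics/c1.png

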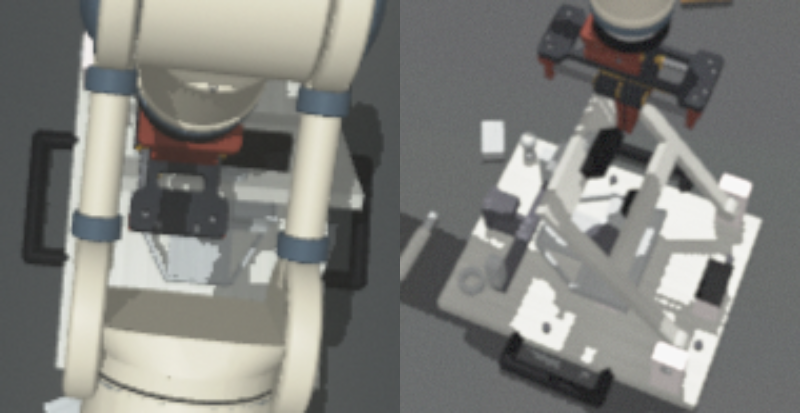

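arm_command --targets '[{"tx": 0,"ty": -0.2,"tz": -0.14,"spin": 0,"claw": 0},{"tx": 0,"ty": -0.34,"tz": -0.14,"spin": 0,"claw": 0},{"tx": 0,"ty": -0.52,"tz": 0.02,"spin": 0,"claw": 0},{"tx": 0,"ty": -0.7,"tz": 0.17,"spin": 0,"claw": 0},{"tx": 0,"ty": -0.9,"tz": 0.38,"spin": 0,"claw": 0},{"tx": 0,"ty": -1.11,"tz": 0.59,"spin": 0,"claw": 0}]'

```text
time: 2.82
ee_pos: [0.5866, -0.0428, 0.2614]
ee_rot: [0.746, 0.666, -0.0, -0.0]
ft_force: [1.0, -1.0, 1.3]
finger_gap: 0.0006
gripper_force: 0.7
```

```bash
cat > snap.py <<'E'
import sys,cv2
from bench import manip
a=manip.camera("top")[115:270,245:395]; b=manip.camera("scene")[145:335,185:375]
a=cv2.resize(a,(400,413));b=cv2.resize(b,(400,413))
cv2.imwrite(f"pics/{sys.argv[1]}.png",cv2.hconcat([a,b])[:,:,::-1])
E
python3 snap.py c2
```

```text
(no output)
```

View pics/c2.png

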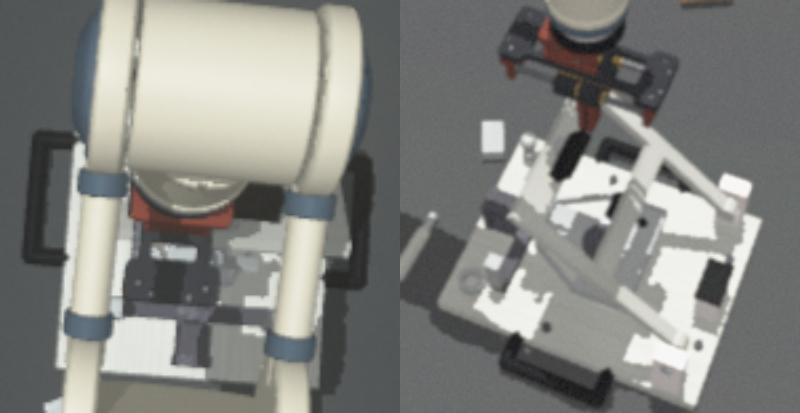

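The frame is following the finger: in the scene crop its near right corner moved from about (550,190) to (520,205). The force is light, so I'll continue along the arc.

arm_command --targets '[{"tx": 0,"ty": -0.19,"tz": 0.22,"spin": 0,"claw": 0},{"tx": 0,"ty": -0.37,"tz": 0.46,"spin": 0,"claw": 0},{"tx": 0,"ty": -0.54,"tz": 0.7,"spin": 0,"claw": 0},{"tx": 0,"ty": -0.69,"tz": 0.96,"spin": 0,"claw": 0},{"tx": 0,"ty": -0.83,"tz": 1.22,"spin": 0,"claw": 0},{"tx": 0,"ty": -0.96,"tz": 1.48,"spin": 0,"claw": 0},{"tx": 0,"ty": -1.07,"tz": 1.75,"spin": 0,"claw": 0},{"tx": 0,"ty": -1.18,"tz": 2.03,"spin": 0,"claw": 0}]'

```text
time: 3.92
ee_pos: [0.5401, -0.0375, 0.1801]
ee_rot: [0.746, 0.666, 0.0, -0.0]
ft_force: [0.4, 0.1, 0.1]
finger_gap: 0.0004
gripper_force: 0.4
```

arm_command --targets '[{"tx": 0,"ty": -0.09,"tz": 0.28,"spin": 0,"claw": 0},{"tx": 0,"ty": -0.16,"tz": 0.57,"spin": 0,"claw": 0},{"tx": 0,"ty": -0.2,"tz": 0.75,"spin": 0,"claw": 0},{"tx": 0,"ty": -0.23,"tz": 0.9,"spin": 0,"claw": 0},{"tx": 0,"ty": -0.26,"tz": 1.05,"spin": 0,"claw": 0},{"tx": 0,"ty": -0.26,"tz": 1.05,"spin": 0,"claw": 0}]'

```text
time: 4.68
ee_pos: [0.5299, -0.0363, 0.1383]
ee_rot: [0.746, 0.666, -0.0, -0.0]
ft_force: [0.1, -0.4, -1.1]
finger_gap: 0.0007
gripper_force: 0.0
```

```bash
python3 snap.py c3
```

```text
(no output)
```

View pics/c3.png

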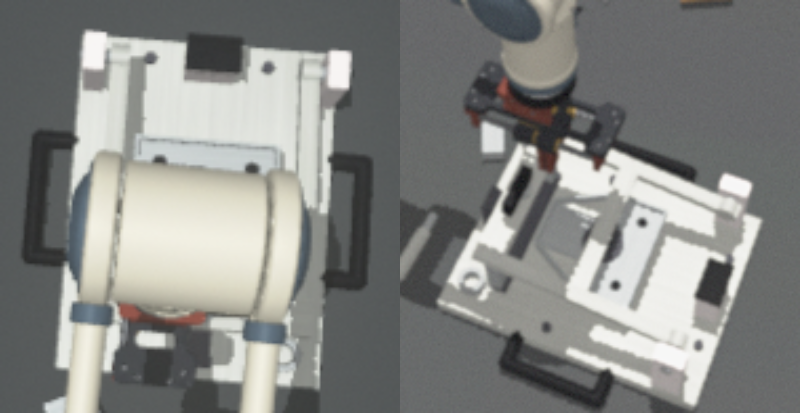

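arm_command --targets '[{"tx": 0,"ty": -0.02,"tz": 0.1,"spin": 0,"claw": 0},{"tx": 0,"ty": -0.03,"tz": 0.2,"spin": 0,"claw": 0},{"tx": 0,"ty": -0.03,"tz": 0.27,"spin": 0,"claw": 0},{"tx": 0,"ty": -0.03,"tz": 0.27,"spin": 0,"claw": 0}]'

```text
time: 5.28
ee_pos: [0.5288, -0.0362, 0.1281]
ee_rot: [0.746, 0.666, -0.0, -0.0]
ft_force: [-1.0, 0.6, 1.4]
finger_gap: 0.0007
gripper_force: 0.6
```

arm_command --targets '[{"tx": 0,"ty": 0,"tz": -0.7,"spin": 0,"claw": 0.3},{"tx": 0,"ty": 0,"tz": -1.4,"spin": 0,"claw": 0.6},{"tx": 1,"ty": 0,"tz": -2,"spin": 0,"claw": 0.6},{"tx": 2,"ty": 0,"tz": -2.4,"spin": 0,"claw": 0.6},{"tx": 2.2,"ty": 0,"tz": -2.4,"spin": 0,"claw": 0.6},{"tx": 2.2,"ty": 0,"tz": -2.4,"spin": 0,"claw": 0.6}]'

```text
time: 6.02
ee_pos: [0.5386, 0.0512, 0.2231]
ee_rot: [0.746, 0.666, -0.001, -0.0]
ft_force: [-0.6, -0.2, -0.7]
finger_gap: 0.0523
gripper_force: 0.0
```

```bash
python3 - <<'E'
from bench import manip
import cv2
a=manip.camera("top")[190:270,245:345]; b=manip.camera("scene")[195:295,200:300]
a=cv2.resize(a,(500,400),interpolation=cv2.INTER_CUBIC)[:,:400];b=cv2.resize(b,(400,400),interpolation=cv2.INTER_CUBIC)
cv2.imwrite("pics/c4.png",cv2.hconcat([a,b])[:,:,::-1])
E
```

```text
(no output)
```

View pics/c4.png

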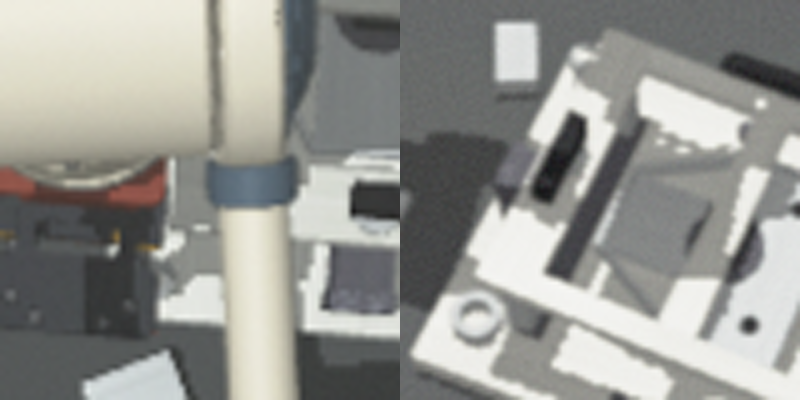

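The lever shows in the scene crop as a dark bar from about (575,118) to (541,188). The front bar is almost level, and the keeper at about (515,165) is uncovered.

```bash
python3 - <<'E'
from h import *
np.set_printoptions(precision=4,suppress=True)
f=lambda X,Y:(200+(X-400)/4-.4,195+Y/4-.4)
A=onz("scene",f(575,118),.147);B=onz("scene",f(541,188),.147);print(A,B,np.linalg.norm(A-B))
u=(A-B)/np.linalg.norm(A-B);print(A-u*.014, B+u*.042, np.arctan2(-u[0],-u[1]))
for p in [(.509,-.0784,.147),(.509+.0998*.014,-.0784+.014,.147),(.509-.0042,-.0784-.042,.147)]:
    q=proj("scene",p);print(400+(q[0]-199.6)*4,(q[1]-194.6)*4)
E
```

```text
[ 0.5108 -0.0722  0.147 ] [ 0.5067 -0.1258  0.147 ] 0.053734055516229985
[ 0.5097 -0.0861  0.147 ] [ 0.5099 -0.0839  0.147 ] -3.0660816963592037
569.1444367093708 125.4764714821273
578.3441041026858 107.73222174334921
540.8920679151062 179.9413515735938
```

arm_command --targets '[{"tx": -1.3,"ty": -0.1,"tz": 0,"spin": -0.1,"claw": 0.5},{"tx": -2.6,"ty": -0.3,"tz": 0,"spin": -0.1,"claw": 0.5},{"tx": -3.37,"ty": -0.35,"tz": 0,"spin": -0.1,"claw": 0.5},{"tx": -3.37,"ty": -0.35,"tz": 0.8,"spin": -0.1,"claw": 0.5},{"tx": -3.37,"ty": -0.35,"tz": 1.5,"spin": -0.1,"claw": 0.5},{"tx": -3.37,"ty": -0.35,"tz": 2,"spin": -0.1,"claw": 0.5},{"tx": -3.37,"ty": -0.35,"tz": 2.25,"spin": -0.1,"claw": 0.5},{"tx": -3.37,"ty": -0.35,"tz": 2.25,"spin": -0.1,"claw": 0.5}]'

```text
time: 7.12
ee_pos: [0.5095, -0.0812, 0.1336]
ee_rot: [0.741, 0.671, -0.0, -0.0]
ft_force: [1.2, 0.2, -0.1]
finger_gap: 0.044
gripper_force: 0.0
```

arm_command --targets '[{"tx": 0,"ty": 0,"tz": 0,"spin": 0,"claw": 0.3},{"tx": 0,"ty": 0,"tz": 0,"spin": 0,"claw": 0.2},{"tx": 0,"ty": 0,"tz": 0,"spin": 0,"claw": 0.1},{"tx": 0,"ty": 0,"tz": 0,"spin": 0,"claw": 0.1}]' --newtons 10

```text
time: 7.62
ee_pos: [0.5087, -0.0811, 0.1347]
ee_rot: [0.741, 0.671, -0.001, -0.001]
ft_force: [-4.7, 0.4, 4.7]
finger_gap: 0.0156
gripper_force: 10.0
```

```bash
python3 - <<'E'
from bench import manip
import cv2
o=manip.get_obs();print(o["ft_force"],o["wrist_torque"],o["finger_gap"])
b=cv2.resize(manip.camera("scene")[165:305,180:320],(560,560),interpolation=cv2.INTER_CUBIC)
cv2.imwrite("pics/c5.png",b[:,:,::-1])
E
```

```text
[-4.69219987  0.39745708  4.72597327] [ 0.03176035  1.09301971 -0.08224492] 0.015578556188330334
```

View pics/c5.png

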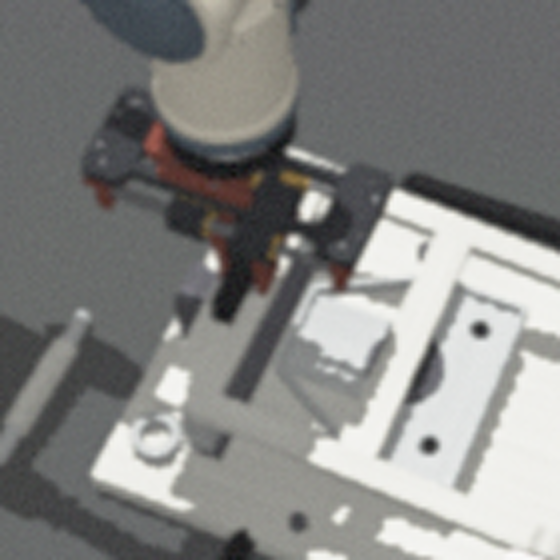

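The lever is gripped, with the tongue side clear of the keeper. I'll press down slowly.

arm_command --targets '[{"tx": 0,"ty": -0.03,"tz": 0,"spin": 0,"claw": 0.1},{"tx": 0,"ty": -0.04,"tz": 0.04,"spin": 0,"claw": 0.1},{"tx": 0,"ty": -0.05,"tz": 0.08,"spin": 0,"claw": 0.1},{"tx": 0,"ty": -0.06,"tz": 0.12,"spin": 0,"claw": 0.1},{"tx": 0,"ty": -0.06,"tz": 0.16,"spin": 0,"claw": 0.1},{"tx": 0,"ty": -0.06,"tz": 0.16,"spin": 0,"claw": 0.1}]' --newtons 30

```text
time: 8.43
ee_pos: [0.5075, -0.081, 0.1291]
ee_rot: [0.741, 0.671, 0.0, 0.001]
ft_force: [-3.3, 0.4, 6.5]
finger_gap: 0.0145
gripper_force: 30.0
```

arm_command --targets '[{"tx": 0,"ty": -0.02,"tz": 0.04,"spin": 0,"claw": 0.1},{"tx": 0,"ty": -0.03,"tz": 0.08,"spin": 0,"claw": 0.1},{"tx": 0,"ty": -0.03,"tz": 0.1,"spin": 0,"claw": 0.1},{"tx": 0,"ty": -0.03,"tz": 0.1,"spin": 0,"claw": 0.1}]'

```text
time: 8.93
ee_pos: [0.5068, -0.0809, 0.1255]
ee_rot: [0.741, 0.671, 0.001, 0.001]
ft_force: [-1.4, 0.4, 8.9]
finger_gap: 0.0147
gripper_force: 30.0
```

arm_command --targets '[{"tx": 0,"ty": -0.01,"tz": 0.04,"spin": 0,"claw": 0.1},{"tx": 0,"ty": -0.01,"tz": 0.06,"spin": 0,"claw": 0.1},{"tx": 0,"ty": -0.01,"tz": 0.06,"spin": 0,"claw": 0.1}]'

```text
time: 9.3
ee_pos: [0.5065, -0.0809, 0.1232]
ee_rot: [0.741, 0.671, 0.001, 0.001]
ft_force: [-1.6, 0.8, 9.4]
finger_gap: 0.0145
gripper_force: 30.0
```

arm_command --targets '[{"tx": 0,"ty": -0.01,"tz": 0.03,"spin": 0,"claw": 0.1},{"tx": 0,"ty": -0.01,"tz": 0.04,"spin": 0,"claw": 0.1},{"tx": 0,"ty": -0.01,"tz": 0.04,"spin": 0,"claw": 0.1}]'

```text
time: 9.68
ee_pos: [0.5063, -0.0809, 0.1219]
ee_rot: [0.741, 0.671, 0.001, 0.002]
ft_force: [-1.6, 0.4, 9.0]
finger_gap: 0.0142
gripper_force: 30.0
```

arm_command --targets '[{"tx": 0,"ty": 0,"tz": 0.03,"spin": 0,"claw": 0.1},{"tx": 0,"ty": 0,"tz": 0.05,"spin": 0,"claw": 0.1},{"tx": 0,"ty": 0,"tz": 0.05,"spin": 0,"claw": 0.1}]'

```text
time: 10.05
ee_pos: [0.506, -0.0809, 0.1197]
ee_rot: [0.741, 0.671, 0.001, 0.001]
ft_force: [-1.7, 0.2, 9.1]
finger_gap: 0.0142
gripper_force: 30.0
```

arm_command --targets '[{"tx": 0,"ty": 0,"tz": 0.03,"spin": 0,"claw": 0.1},{"tx": 0,"ty": 0,"tz": 0.04,"spin": 0,"claw": 0.1},{"tx": 0,"ty": 0,"tz": 0.04,"spin": 0,"claw": 0.1}]'

```text
time: 10.42
ee_pos: [0.5058, -0.0809, 0.1181]
ee_rot: [0.741, 0.671, 0.001, 0.001]
ft_force: [-3.6, 0.7, 10.2]
finger_gap: 0.0138
gripper_force: 30.0
```

arm_command --targets '[{"tx": 0,"ty": -0.01,"tz": 0.03,"spin": 0,"claw": 0.1},{"tx": 0,"ty": -0.02,"tz": 0.04,"spin": 0,"claw": 0.1},{"tx": 0,"ty": -0.02,"tz": 0.04,"spin": 0,"claw": 0.1}]'

```text
time: 10.8
ee_pos: [0.5056, -0.0808, 0.1168]
ee_rot: [0.741, 0.671, 0.001, 0.002]
ft_force: [-2.1, -0.2, 9.9]
finger_gap: 0.0138
gripper_force: 30.0
```

arm_command --targets '[{"tx": 0,"ty": 0,"tz": 0.02,"spin": 0,"claw": 0.1},{"tx": 0,"ty": 0,"tz": 0.03,"spin": 0,"claw": 0.1},{"tx": 0,"ty": 0,"tz": 0.03,"spin": 0,"claw": 0.1}]'

```text
time: 11.18
ee_pos: [0.5055, -0.0808, 0.1157]
ee_rot: [0.741, 0.671, 0.001, 0.002]
ft_force: [-2.8, 0.2, 10.4]
finger_gap: 0.0138
gripper_force: 30.0
```

arm_command --targets '[{"tx": 0,"ty": 0,"tz": 0.02,"spin": 0,"claw": 0.1},{"tx": 0,"ty": 0,"tz": 0.03,"spin": 0,"claw": 0.1},{"tx": 0,"ty": 0,"tz": 0.03,"spin": 0,"claw": 0.1}]'

```text
time: 11.55
ee_pos: [0.5055, -0.0808, 0.1153]
ee_rot: [0.741, 0.671, 0.001, 0.002]
ft_force: [-5.0, 0.7, 13.8]
finger_gap: 0.0139
gripper_force: 30.0
```

arm_command --targets '[{"tx": 0,"ty": 0,"tz": 0.02,"spin": 0,"claw": 0.1},{"tx": 0,"ty": 0,"tz": 0.03,"spin": 0,"claw": 0.1},{"tx": 0,"ty": 0,"tz": 0.03,"spin": 0,"claw": 0.1}]'

```text
time: 11.92
ee_pos: [0.5055, -0.0808, 0.1153]
ee_rot: [0.741, 0.671, 0.001, 0.002]
ft_force: [-6.8, 1.7, 18.4]
finger_gap: 0.0141
gripper_force: 30.0
```

```bash
python3 - <<'E'
from bench import manip
import cv2
b=cv2.resize(manip.camera("scene")[165:305,180:320],(560,560),interpolation=cv2.INTER_CUBIC)
cv2.imwrite("pics/c6.png",b[:,:,::-1])
E
```

```text
(no output)
```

View pics/c6.png

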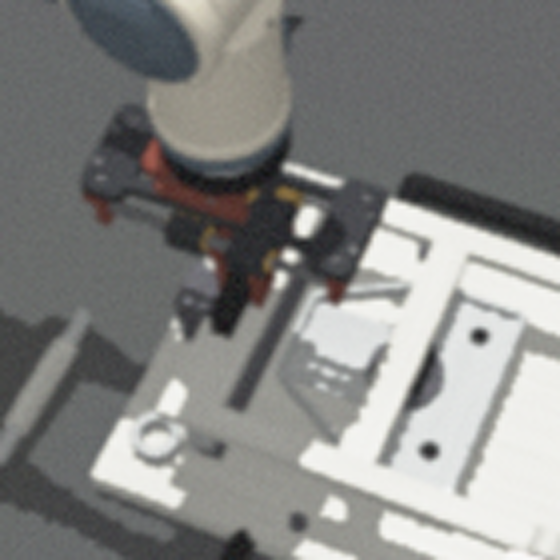

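The contact is hard at z = 0.1153 and the force is rising, so the frame is home on its rests. I'll turn the catch clockwise while holding it there.

arm_command --targets '[{"tx": 0,"ty": -0.01,"tz": -0.01,"spin": 0.5,"claw": 0.1},{"tx": 0,"ty": -0.01,"tz": -0.01,"spin": 1,"claw": 0.1},{"tx": 0,"ty": -0.01,"tz": -0.01,"spin": 1.6,"claw": 0.1},{"tx": 0,"ty": -0.01,"tz": -0.01,"spin": 2.2,"claw": 0.1},{"tx": 0,"ty": -0.01,"tz": -0.01,"spin": 2.8,"claw": 0.1},{"tx": 0,"ty": -0.01,"tz": -0.01,"spin": 2.8,"claw": 0.1}]'

```text
time: 12.72
ee_pos: [0.5049, -0.0807, 0.1152]
ee_rot: [0.858, 0.514, 0.002, 0.001]
ft_force: [-5.8, 0.7, 17.4]
finger_gap: 0.0138
gripper_force: 30.0
```

```bash
python3 -c "
from bench import manip
o=manip.get_obs();print(o['wrist_torque'],o['joint_positions'])"
```

```text
[ 0.28186841  1.40959363 -0.07286203] [-2.25041560e-01 -1.41569271e-01  1.67947514e+00  1.05272413e-04
  1.59948860e+00  2.65480270e-01]
```

arm_command --targets '[{"tx": 0,"ty": 0,"tz": 0,"spin": 0.6,"claw": 0.1},{"tx": 0,"ty": 0,"tz": 0,"spin": 1.2,"claw": 0.1},{"tx": 0,"ty": 0,"tz": 0,"spin": 1.8,"claw": 0.1},{"tx": 0,"ty": 0,"tz": 0,"spin": 2.4,"claw": 0.1},{"tx": 0,"ty": 0,"tz": 0,"spin": 3,"claw": 0.1},{"tx": 0,"ty": 0,"tz": 0,"spin": 3.6,"claw": 0.1},{"tx": 0,"ty": 0,"tz": 0,"spin": 3.6,"claw": 0.1}]'

```text
time: 13.6
ee_pos: [0.5045, -0.0803, 0.1152]
ee_rot: [0.959, 0.285, 0.001, 0.0]
ft_force: [-7.1, 2.8, 19.0]
finger_gap: 0.014
gripper_force: 30.0
```

arm_command --targets '[{"tx": 0,"ty": 0,"tz": 0,"spin": 0.6,"claw": 0.1},{"tx": 0,"ty": 0,"tz": 0,"spin": 1.2,"claw": 0.1},{"tx": 0,"ty": 0,"tz": 0,"spin": 1.8,"claw": 0.1},{"tx": 0,"ty": 0,"tz": 0,"spin": 2.4,"claw": 0.1},{"tx": 0,"ty": 0,"tz": 0,"spin": 2.4,"claw": 0.1}]'

```text
time: 14.22
ee_pos: [0.5043, -0.0799, 0.1152]
ee_rot: [0.993, 0.121, 0.001, -0.0]
ft_force: [-9.4, 3.3, 18.9]
finger_gap: 0.0136
gripper_force: 30.0
```

```bash
python3 -c "
from bench import manip
o=manip.get_obs();print(o['wrist_torque'],o['joint_positions'])"
```

```text
[ 0.77804112  2.00046532 -0.0574892 ] [-2.24558359e-01 -1.41819776e-01  1.67977681e+00  1.31244323e-03
  1.60141227e+00  1.10320248e+00]
```

arm_command --targets '[{"tx": -0.01,"ty": 0,"tz": 0,"spin": 0.6,"claw": 0.1},{"tx": -0.02,"ty": 0,"tz": 0,"spin": 1.2,"claw": 0.1},{"tx": -0.02,"ty": 0,"tz": 0,"spin": 1.8,"claw": 0.1},{"tx": -0.02,"ty": 0,"tz": 0,"spin": 2.2,"claw": 0.1},{"tx": -0.02,"ty": 0,"tz": 0,"spin": 2.2,"claw": 0.1}]'

```text
time: 14.85
ee_pos: [0.5042, -0.0795, 0.1152]
ee_rot: [0.999, -0.032, 0.002, -0.001]
ft_force: [-5.6, 5.6, 17.6]
finger_gap: 0.0138
gripper_force: 30.0
```

```bash
python3 -c "
from bench import manip
o=manip.get_obs();print(o['wrist_torque'],o['ee_rot'])"
```

```text
[ 1.07771476  1.35916231 -0.08012762] [ 9.99495767e-01 -3.16702745e-02  2.08518886e-03 -9.25462199e-04]
```

arm_command --targets '[{"tx": 0,"ty": 0,"tz": 0,"spin": 0.2,"claw": 0.1},{"tx": 0,"ty": 0,"tz": 0,"spin": 0.35,"claw": 0.1},{"tx": 0,"ty": 0,"tz": 0,"spin": 0.35,"claw": 0.1}]'

```text
time: 15.22
ee_pos: [0.5043, -0.0795, 0.1152]
ee_rot: [0.998, -0.056, 0.002, -0.001]
ft_force: [-6.6, 6.3, 18.1]
finger_gap: 0.0138
gripper_force: 30.0
```

```bash
python3 -c "
from bench import manip
o=manip.get_obs();print(o['wrist_torque'],o['ee_rot'])"
```

```text
[ 1.10907357  1.41210105 -0.02095046] [ 0.99843836 -0.05581804  0.00204493 -0.00100738]
```

arm_command --targets '[{"tx": 0,"ty": 0,"tz": 0,"spin": 0.2,"claw": 0.1},{"tx": 0,"ty": 0,"tz": 0,"spin": 0.3,"claw": 0.1},{"tx": 0,"ty": 0,"tz": 0,"spin": 0.3,"claw": 0.1}]'

```text
time: 15.6
ee_pos: [0.5043, -0.0795, 0.1152]
ee_rot: [0.997, -0.076, 0.002, -0.001]
ft_force: [-6.6, 5.4, 17.4]
finger_gap: 0.0141
gripper_force: 30.6
```

```bash
python3 -c "
from bench import manip
o=manip.get_obs();print(o['wrist_torque'],o['ee_rot'])"
```

```text
[1.00605803 1.29779    0.78879134] [ 9.97106139e-01 -7.59860152e-02  2.15518370e-03 -9.10020533e-04]
```

arm_command --targets '[{"tx": 0,"ty": 0,"tz": 0,"spin": 0.2,"claw": 0.1},{"tx": 0,"ty": 0,"tz": 0,"spin": 0.3,"claw": 0.1},{"tx": 0,"ty": 0,"tz": 0,"spin": 0.3,"claw": 0.1}]'

```text
time: 15.98
ee_pos: [0.5042, -0.0795, 0.1151]
ee_rot: [0.995, -0.097, 0.002, -0.001]
ft_force: [-6.6, 5.4, 17.7]
finger_gap: 0.0145
gripper_force: 31.7
```

```bash
python3 -c "
from bench import manip
o=manip.get_obs();print(o['wrist_torque'],o['ee_rot'])"
```

```text
[0.98326899 1.28548146 0.86359964] [ 9.95308771e-01 -9.67257333e-02  1.91406365e-03 -9.59022945e-04]
```

The torque jumped, so the catch is at its stop. I'll ease off, release and withdraw upwards.

arm_command --targets '[{"tx": 0,"ty": 0,"tz": -0.02,"spin": -0.25,"claw": 0.1},{"tx": 0,"ty": 0,"tz": -0.04,"spin": -0.25,"claw": 0.1},{"tx": 0,"ty": 0,"tz": -0.04,"spin": -0.25,"claw": 0.3},{"tx": 0,"ty": 0,"tz": -0.04,"spin": -0.25,"claw": 0.5},{"tx": 0,"ty": 0,"tz": -0.04,"spin": -0.25,"claw": 0.5},{"tx": 0,"ty": 0,"tz": -0.5,"spin": -0.25,"claw": 0.5},{"tx": 0,"ty": 0,"tz": -1.5,"spin": -0.25,"claw": 0.5},{"tx": 0,"ty": 0,"tz": -2.5,"spin": -0.25,"claw": 0.5}]'

```text
time: 16.98
ee_pos: [0.5032, -0.0809, 0.2133]
ee_rot: [0.997, -0.081, 0.0, 0.0]
ft_force: [-0.1, -0.0, -0.7]
finger_gap: 0.0441
gripper_force: 0.0
```

arm_command --targets '[{"tx": 0,"ty": -1.3,"tz": -1,"spin": 0,"claw": 0.5},{"tx": 0,"ty": -2.6,"tz": -1.5,"spin": 0,"claw": 0.5},{"tx": 0,"ty": -3.9,"tz": -1.5,"spin": 0,"claw": 0.5},{"tx": 0,"ty": -5.2,"tz": -1.5,"spin": 0,"claw": 0.5},{"tx": 0,"ty": -6.5,"tz": -1.5,"spin": 0,"claw": 0.5},{"tx": 0,"ty": -6.5,"tz": -1.5,"spin": 0,"claw": 0.5}]'

```text
time: 17.73
ee_pos: [0.545, 0.1788, 0.2715]
ee_rot: [0.997, -0.078, -0.0, -0.0]
ft_force: [-0.2, -0.3, -0.1]
finger_gap: 0.0438
gripper_force: 0.0
```

```bash
python3 snap.py c7
```

```text
(no output)
```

View pics/c7.png

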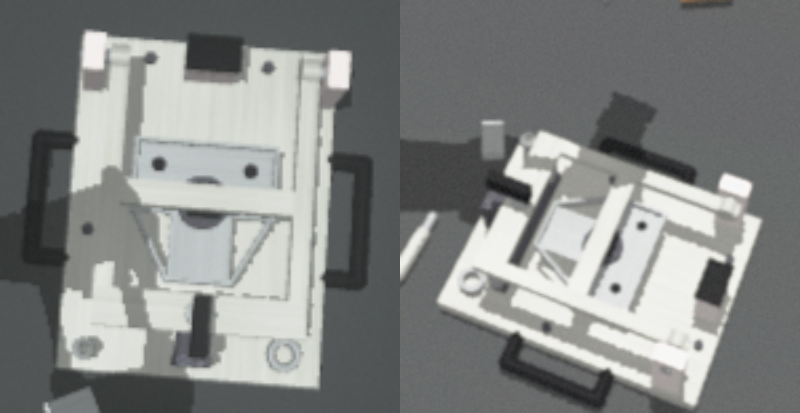

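The frame lies down and the lever points straight out over the keeper, from (204,297) to (199,360) in the left crop. The pull pin, ring gauge and gauge block are where they were.

```bash
python3 -c "
from bench import manip
print(manip.hand_in())"
```

```text
the job is handed in; nothing more can be done
None
```

I pressed the frame home on its rests, turned the catch clockwise to its stop, let go and handed the job in at about 18 s; the last picture shows the frame still down with the lever over the keeper and the nearby bystanders in place.

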